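# Set the coffee grinder to the green mark and start it

### The arm

A 7-joint arm with a two-finger parallel gripper is mounted at the origin on a cart in front of the work surface, level with it; the furniture and walls round the work are solid. World frame = base frame: x ahead of the robot, y to its left, z up, the work surface at z = 0. Lengths are in mm, angles in rad, forces in N, time in s.
With the tool pointing down it reaches from about 425 to 800 mm from the base axis. Payload 8.3 kg.
Tool frame: the origin (TCP) lies at the very end of the fingers, on their centre line; the grasp point (between the pads) lies 19 mm behind it (robot.grasp_offset is the distance from the TCP to the grasp point, in mm); z points along the fingers, y is the line along which they close (so a half turn about z gives the same grasp; the last joint's range is limited). The gripper opens to 85 mm and grips with 20 to 120 N. Pads are 22 mm wide; open, the fingers measure 114 mm over their backs; the gripper's body (76 mm by 85 mm) begins 54 mm behind the grasp point. The pads swing forward as they close: fully open they stand 13 mm farther back than shut.
Start: joints at [1.215, 0.383, 0.016, 1.37, -0.006, 1.388, -0.046], TCP at [180.434, -598.37, 231.279] pointing down, gripper open.
Joint ranges: [-2.95, 2.95], [-0.25, 2.06], [-1.52, 1.56], [0.18, 2.33], [-1.44, 4.58], [0.02, 2.06], [-3.01, 3.01]. Speed limits (rad/s): [2.39, 2.39, 3.01, 3.01, 3.14, 3.14, 3.14].

### API

Orientations are given as a rotation vector (axis times angle).
In Python, from plant import robot, move_gripper, kinematics, imaging, ticket, look_for, mark_of gives the robot as it stands. Calls block until the motion is done:
- robot.move_pose(position, orientation): joint-space move of the TCP to a pose.
- robot.move_l(position, feed=150, orientation=None, f_stop=None): straight line of the TCP; orientation=None keeps the orientation; feed is the mean speed in mm/s. With f_stop (N) it stops when the force on the tool has changed by that much, and returns True; else False.
- robot.movej(angles): joint-space move.
- move_gripper(opening, strength=None): finger opening in mm; strength is the grip in N (None keeps the last); returns when the fingers have stopped.
- robot.dwell(seconds).
- kinematics.inverse_kinematics(position, orientation): joint angles nearest the present ones, or None.
- robot.state(): the state.
- imaging.read_camera(name): name is "side" or "top" or "wrist"; returns a dict with "img" (400x640x3 uint8, red, green, blue), "intrinsics" (3x3 intrinsics, pixels), "position" and "rotation" of the camera in the world. Camera axes: x right, y up, looking along -z (the intrinsics and any distortion apply to the point x, -y, -z); pixel columns grow to the right and rows downward; lengths in mm; the calibration is good to about 2 mm. A picture is of the moment at which its call begins. There is no depth.
A pose or a line that the arm cannot do raises robot.Unreachable and nothing moves.
- ticket.close_job(): hands the job in; it is judged then, once.
Trained networks look in a picture, given as the dict that the camera call returned (one of the last four; its "shot" number tells which), for a name from the list of things; names that differ only in an ending like _2 or _b are one class to them, and where a whole thing is asked for, a point or a joint stands for the part that bears it (a point fixed in the world has none). Each returns a list of dicts, best first, with "conf" (0 to 1); they miss things now and then, are a little off and sometimes report something else, mostly with a low value. They report only what shows in the picture. A call takes as long as a camera call.
- look_for(picture, query): "centre" ([x, y, z] in mm, in world coordinates, good to about 4 mm: the middle of the surface that is visible of it).
- mark_of(picture, query): "centre" ([x, y, z] in mm, in world coordinates, good to about 4 mm: a listed point, or the origin of a listed thing).
The state is a dict: "time_s": time; "joints": joint angles; "qvel": joint speeds; "tau": joint torques, N m; "tcp_pos": TCP position; "orientation": TCP orientation; "contact_force": force on the tool from outside, world axes, zero at the start; "moment": the same for the moment, N m; "gripper_width": finger opening in mm; "grasp_force": force on a finger pad.
Only numpy, scipy, OpenCV 4.12 (cv2) and the standard library are available. Lean on these libraries where they do the work, as an engineer would, in place of code of your own. Each camera call takes 0.05 s, during which the arm holds its last target. There are 200 camera calls.

### The job

The coffee grinder is set too fine: with a fingertip, flick the lobes of its light grey star-shaped thumbwheel away from you, click by click, until the orange pointer stands at the green mark, and do not run past it (the wheel must not be turned back finer on standing beans). Then press the red start button right down, let it come up again and leave the grinder clear. Push gently, never press start before the setting is right, and do not lift or carry anything or knock it about: grinder, mugs, bowl, spoon, jar and lemon stay where they are.

Things in the scene. Friction and masses are not known exactly. Their poses are not given: they have to be found in the camera images.
- grinder: Loose 4 kg coffee grinder, 240 mm deep (its x), 164 wide (y). Origin: centre of its underside; its -x side is the front and faces the robot within 17 degrees, +y left, z up. Front part (x -120 to 20 mm): flat black deck 98 mm above the worktop, with (left to right) thumbwheel, pointer scale, start button. Behind it a 152 mm high tower with a clear bean hopper, 104 mm across, top at 238 mm
- wheel_axle (a point): Centre of the light grey star-shaped thumbwheel on its axle, which lies along the grinder's y, 10 mm below the deck. Wheel 22 mm wide (y): eight round lobes of 6 mm radius, 45 degrees apart, their centres 28 mm from the axle (tips 34 mm), round a hub of 21 mm radius. What is more than 10 mm above the axle stands out of the deck. In every click one lobe is 30 degrees in front of the top, the next 15 degrees behind it
- front_lobe (a point): Where the centre of the front lobe rests in every click: 14 mm in front of the axle (grinder's -x), 24 mm above it; free deck in front of it. One click: a fingertip let down in front of this lobe pushes it back (+x) to the top; the wheel then snaps on to 15 degrees past it. The next lobe rises behind it: a tip that starts 19 mm above the axle must end 30 mm above it, or it is wedged between the two
- grind_wheel (a joint): Turn of the thumbwheel, rad, grows as its top goes away from the robot (coarser). Clicks every 0.785 rad: setting 0 (finest) at 0 to setting 7 at 5.50, stops at both ends. The green mark is setting 5 = 3.927 rad; the start is setting 1, 2 or 3. A sprung detent pulls it into the nearest click, half-way is the turning point; 2 to 8 N at the lobe moves it over
- pointer_tip (a point): Tip of the orange pointer, 4.5 mm wide, standing 4 mm above the deck, geared to the wheel: it runs along a groove in the middle of the deck, 10 mm a click towards the grinder's +x, past eight white dots that grow from fine (front) to coarse (back)
- green_mark (a point): Centre of the green bar painted on the deck beside the sixth white dot from the front, to the right of the pointer's groove. At the right setting pointer tip and mark have the same x in the grinder's frame
- start_top (a point): Centre of the top of the round red start button, 30 mm across, on the right of the deck. It is pressed straight down 6 mm, springs back when let go
- start (a joint): Travel of the start button, m: 0 up, 0.006 fully down; 4 N holds it fully down
- mug: Purple mug, 86 mm across, 96 mm tall, origin centre of its underside, standing right of the grinder; a bystander
- mug2: Cream mug, 107 mm tall, origin centre of its underside, behind the purple mug; a bystander
- bowl: Small white bowl, 84 mm across, 42 mm tall, origin centre of its underside, left of the grinder; a bystander
- spoon: Teaspoon 137 mm long lying on the worktop left of the bowl; a bystander
- coffee_jar: Glass coffee jar with black lid, 116 mm across, 140 mm tall, origin centre of its underside, left behind the grinder; a bystander
- lemon: Lemon, 83 mm long, 58 mm thick, lying left of the grinder; a bystander

How it is judged:
By the outcome, as a careful person would: the job done as asked, in the order asked, and still so for the second after the job is handed in, with the robot touching nothing.
It also fails if it takes over 48 s, if anything falls off the work surface, if the arm or the gripper's body presses on something with over 40 N, if the wrist force passes 120 N, or if a joint passes its speed limit or range.

## Working session

There is one attempt and no reset: what is moved stays moved. The work goes in short steps, each a Python script; the robot and the scene stay as the last script left them, time stands still between calls to the robot, and variables do not carry over. Pictures are saved under pics/ and viewed, at most 12 in all, crops included, and the job is handed in when it is done.

```bash
ls; mkdir -p pics; python3 - <<'E'
from plant import robot, move_gripper, kinematics, imaging, ticket, look_for, mark_of
import cv2
for c in ("top","side"):
    p=imaging.read_camera(c); cv2.imwrite(f"pics/{c}0.png",p["img"][:,:,::-1])
    print(c,p["position"],p["rotation"],p["intrinsics"],[k for k in p])
    for q in ("grinder","wheel_axle","front_lobe","pointer_tip","green_mark","start_top","mug","bowl","lemon"):
        print(q,[(d["centre"],d["conf"]) for d in mark_of(p,q)[:2]])
print(robot.state())
E
```

```text
pics
top [406.54009894 168.87071598 990.18415948] [ 0.139142   -0.12840624 -1.54507802] [[427.55274622   0.         320.33264102]
 [  0.         427.55274622 201.52863942]
 [  0.           0.           1.        ]] ['img', 'intrinsics', 'position', 'rotation', 'shot']
grinder [([529.1, 169.1, -2.9], 0.79), ([523.8, 420.8, 2.6], 0.63)]
wheel_axle [([475.3, 221.3, 86.5], 0.91)]
front_lobe [([464.2, 231.1, 109.6], 0.91)]
pointer_tip []
green_mark [([476.9, 156.4, 96.9], 0.65)]
start_top [([454.8, 134.0, 118.8], 0.55)]
mug [([572.8, 5.6, -0.0], 0.64), ([435.9, 26.3, 1.6], 0.6)]
bowl [([485.2, 333.5, 1.2], 0.71)]
lemon [([608.6, 425.7, 0.6], 0.73), ([483.3, 332.3, 0.1], 0.59)]
side [321.61720828 967.53574011 481.19664783] [ 0.19971789 -1.54041868 -2.42373431] [[409.98689462   0.         325.86199781]
 [  0.         409.98689462 200.35226465]
 [  0.           0.           1.        ]] ['img', 'intrinsics', 'position', 'rotation', 'shot']
grinder [([525.8, 167.4, 0.8], 0.66), ([475.0, 228.0, 88.2], 0.33)]
wheel_axle [([475.3, 227.3, 90.7], 0.66)]
front_lobe [([459.4, 227.2, 111.4], 0.72)]
p
[... 212 characters left out ...]
': 1.0, 'joints': array([ 1.21512649,  0.38336763,  0.01640466,  1.37009282, -0.00628446,
        1.38819691, -0.04653688]), 'qvel': array([ 0.0005102 ,  0.0011515 ,  0.00037295, -0.00120058, -0.00242309,
        0.00075285, -0.00195258]), 'tau': array([-1.12179578e-04, -6.27347231e+01,  8.43368992e-01, -3.72080970e+01,
        1.66207517e-02,  2.87814190e-03,  1.37681209e-05]), 'tcp_pos': array([ 180.41199295, -598.38205788,  231.30284676]), 'orientation': array([-3.10796856e+00, -4.58249901e-01, -6.36128662e-05]), 'contact_force': array([-1.06261966,  0.52445368, -1.11101512]), 'moment': array([ 0.00574383, -0.00239555, -0.03908868]), 'grasp_force': 0.0, 'gripper_width': 85.47588761301064}
```

```bash
python3 - <<'E'
import cv2
a=cv2.imread("pics/top0.png"); cv2.imwrite("pics/c0.png",a)
E
```

```text
(no output)
```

View pics/top0.png

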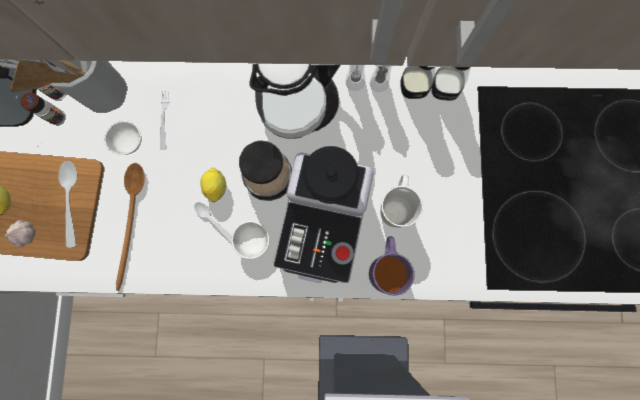

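View pics/side0.png

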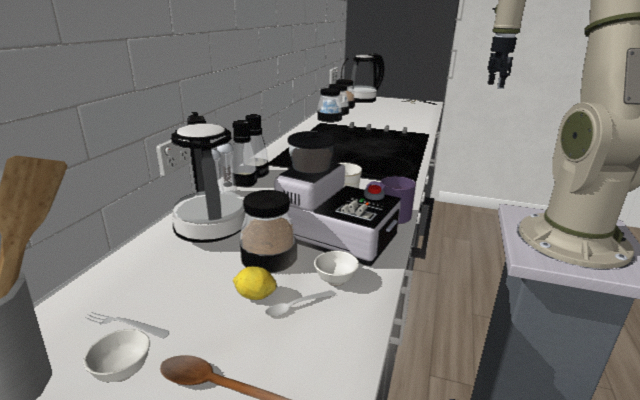

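The overhead view shows the grinder deck at about px (275-362, 205-280). The wheel is near (296,243), the pointer near (317,250), green near (327,242) and the button near (343,253). The side view shows free space above the deck. I'll look closer with the wrist camera.

```bash
cat > h.py <<'E'
from plant import robot, move_gripper, kinematics, imaging, ticket, look_for, mark_of
import cv2, numpy as np
from scipy.spatial.transform import Rotation as R
def down(yaw): return (R.from_euler('z',yaw)*R.from_rotvec([np.pi,0,0])).as_rotvec()
def rot(p): return R.from_rotvec(np.ravel(p["rotation"])).as_matrix()
def px(p,X):
    c=rot(p).T@(np.array(X)-p["position"]); K=p["intrinsics"]
    return K[0,2]+K[0,0]*c[0]/-c[2], K[1,2]-K[1,1]*c[1]/-c[2]
def at_z(p,u,v,z):
    K=p["intrinsics"]; d=rot(p)@np.array([(u-K[0,2])/K[0,0],-(v-K[1,2])/K[1,1],-1])
    return p["position"]+d*(z-p["position"][2])/d[2]
E
python3 - <<'E'
from h import *
robot.move_pose([430,180,360],down(-0.15)); move_gripper(0,20)
p=imaging.read_camera("wrist"); cv2.imwrite("pics/w0.png",p["img"][:,:,::-1])
np.save("pics/w0.npy",p,allow_pickle=True)
print(p["position"],p["rotation"])
for q in ("grinder","wheel_axle","front_lobe","pointer_tip","green_mark","start_top"):
    print(q,[(d["centre"],d["conf"]) for d in mark_of(p,q)[:2]])
s=robot.state();print(s["time_s"],s["tcp_pos"],s["contact_force"],s["gripper_width"])
E
```

```text
[502.2620067  169.19780451 501.8706801 ] [-0.21843272  0.25170798 -1.70777716]
grinder [([528.4, 169.2, 0.6], 0.89)]
wheel_axle [([476.3, 225.3, 86.2], 0.63)]
front_lobe [([461.3, 229.9, 111.9], 0.93)]
pointer_tip [([636.1, 306.0, 0.1], 0.61), ([456.1, 173.3, 101.9], 0.36)]
green_mark [([477.1, 156.3, 101.2], 0.58)]
start_top [([456.1, 128.0, 118.1], 0.85)]
5.025 [430.00030547 179.99936867 359.99315428] [ 0.75451728 -0.1190603   0.56600878] -0.31458603193785184
```

View pics/w0.png

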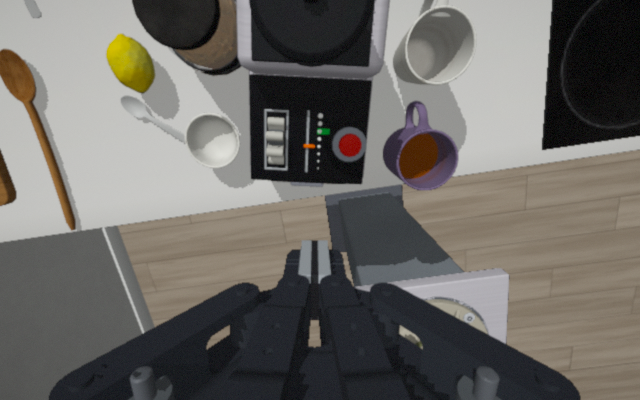

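The wrist view shows the wheel at px (276,140), the orange pointer at (309,146), the green mark at (323,131) and the button at (349,144). I'll enlarge it.

```bash
python3 - <<'E'
from h import *
p=np.load("pics/w0.npy",allow_pickle=True).item()
im=p["img"][70:190,240:380,::-1]; cv2.imwrite("pics/w0c.png",cv2.resize(im,None,fx=5,fy=5,interpolation=cv2.INTER_CUBIC))
i=p["img"].astype(int); r,g,b=i[...,0],i[...,1],i[...,2]
def cen(m):
    m=m.copy(); m[:70]=0;m[190:]=0;m[:,:250]=0;m[:,375:]=0
    ys,xs=np.nonzero(m); return xs.mean(),ys.mean(),len(xs)
for n,m,z in(("orange",(r>180)&(g>60)&(g<150)&(b<80),100),("green",(g>r+60)&(g>b+40),98),("red",(r>150)&(g<60)&(b<70),115)):
    u,v,k=cen(m); print(n,u,v,k,at_z(p,u,v,z))
E
```

```text
orange 308.48 145.28 25 [460.64458488 182.73426298 100.        ]
green 324.33870967741933 131.06451612903226 62 [475.83069816 158.88471309  98.        ]
red nan nan 0 [nan nan nan]<stdin>:7: RuntimeWarning: Mean of empty slice.
  ret = ret.dtype.type(ret / rcount)
```

View pics/w0c.png

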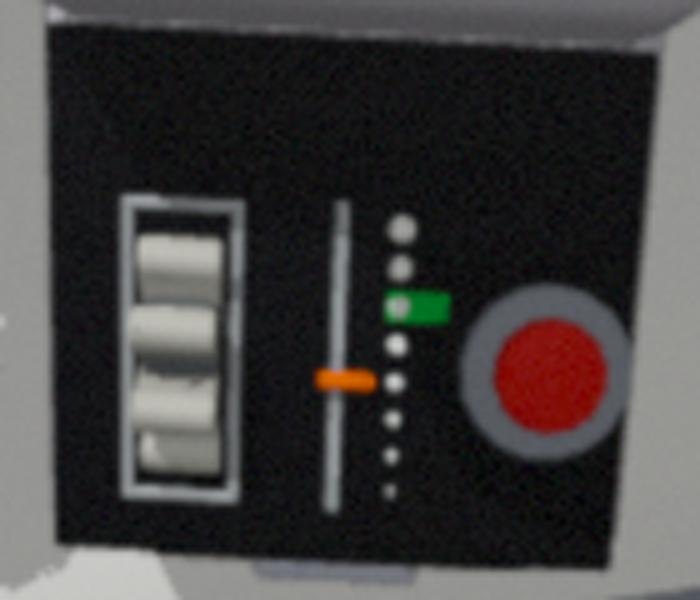

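The pointer is at the 4th dot, which is setting 3, so two clicks are needed. Next I'll get the yaw and axle geometry from the crop pixels.

```bash
python3 - <<'E'
from h import *
p=np.load("pics/w0.npy",allow_pickle=True).item()
f=lambda u,v,z=98: at_z(p,240+(u+.5)/5-.5,70+(v+.5)/5-.5,z)
def ang(a,b): d=b-a; return np.arctan2(d[1],d[0]),np.hypot(*d[:2])
print("dots",ang(f(390,491),f(402,229)),"groove",ang(f(331,510),f(343,202)))
print("front",ang(f(612,568),f(57,544)),"left",ang(f(57,544),f(50,28)),"right",ang(f(612,568),f(658,55)))
c=[f(127,200),f(240,205),f(235,495),f(127,495)]
print("win",c,np.mean(c,0)); print("btn rim",f(546,372,98),f(550,376,115))
print("frontL",f(57,544),"frontR",f(612,568), "top front lobe", f(174,408,112),f(174,330,115))
print("axle cand. green",f(428,308),"ptr",f(346,380,101))
E
```

```text
dots (np.float64(-0.19247665547119322), np.float64(69.89602860322367)) groove (np.float64(-0.19717193547806314), np.float64(82.07322431294254))
front (np.float64(1.3756853450815532), np.float64(156.1532142348527)) left (np.float64(-0.19943237844427647), np.float64(134.03018850986192)) right (np.float64(-0.1908102075994958), np.float64(134.5784580658297))
win [array([514.68030431, 231.98568904,  98.        ]), array([509.00104906, 202.90506664,  98.        ]), array([433.38378652, 217.81828783,  98.        ]), array([437.8889532 , 247.46668308,  98.        ])] [473.73852327 225.04393165  98.        ]
btn rim [453.92503246 128.48730569  98.        ] [454.78353912 129.29200771 115.        ]
frontL [427.2005082  269.61849979  98.        ] frontR [396.92623943 116.42811181  98.        ] top front lobe [461.01322379 227.92411025 112.        ] [480.95668872 223.70395773 115.        ]
axle cand. green [475.4825169  157.76917584  98.        ] ptr [460.26240421 182.34051181 101.        ]
```

```bash
cat >> h.py <<'E'
YAW=-0.195; AX=np.array([474.3,225.2,88.]); O=down(YAW)
def g(dx,dz,dy=0): return AX+R.from_euler('z',YAW).apply([dx,dy,dz])
def rel(): return R.from_euler('z',-YAW).apply(robot.state()["tcp_pos"]-AX).round(1), robot.state()["contact_force"].round(1)
def snap(name):
    p=imaging.read_camera("wrist"); cv2.imwrite(f"pics/{name}.png",p["img"][:,:,::-1]); return p
E
python3 - <<'E'
from h import *
robot.move_pose(g(-46,80),O); robot.move_l(g(-46,20.5),60,f_stop=4); print(rel())
print(robot.move_l(g(-22,20.5),12,f_stop=1.5), rel())
p=imaging.read_camera("wrist"); cv2.imwrite("pics/w1.png",cv2.resize(p["img"][:,:,::-1],None,fx=1.2,fy=1.2)); print(robot.state()["time_s"])
E
```

```text
(array([-45.8,   0.3,  20.9]), array([-0. , -0.5, -0.1]))
True (array([-31. ,  -0.2,  20. ]), array([ 0.6,  0.2, -0.1]))
8.2833
```

View pics/w1.png

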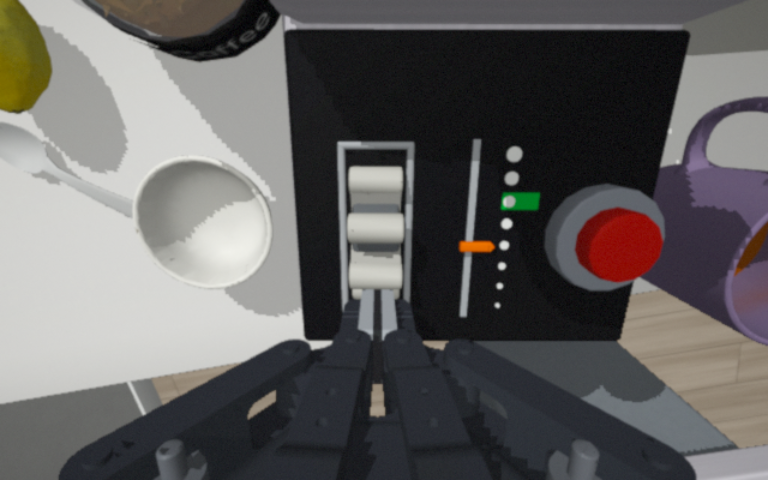

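The tip is at the front lobe, with contact at -31 mm as predicted, and it is centred on the wheel. The pointer is at px (477,246), the 4th dot. Now one click.

```bash
cat >> h.py <<'E'
def click():
    print(robot.move_l(g(-17,30.8),20,f_stop=20), rel())
    robot.move_l(g(-19,45),60); robot.move_l(g(-46,45),80); robot.dwell(.2)
E
python3 - <<'E'
from h import *
click()
p=imaging.read_camera("wrist"); cv2.imwrite("pics/w2.png",p["img"][:300,200:600,::-1]); print(robot.state()["time_s"])
E
```

```text
False (array([-16.9,  -0. ,  30.8]), array([ 0.1, -0.7,  0.6]))
10.4583
```

View pics/w2.png

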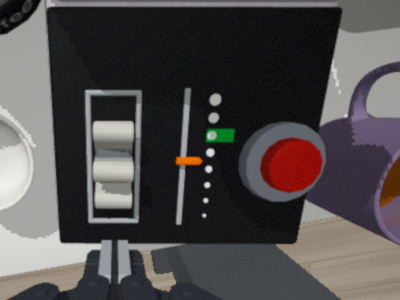

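The pointer at px (188,160) appears to sit between the 4th dot (y 169) and the 5th (y 153). I'll measure again in case the wheel is still moving.

```bash
cat >> h.py <<'E'
def ptr():
    p=imaging.read_camera("wrist"); i=p["img"].astype(int); r,gg,b=i[...,0],i[...,1],i[...,2]
    out=[]
    for m,z in (((r>180)&(gg>60)&(gg<150)&(b<80),101),((gg>r+60)&(gg>b+40),98)):
        m=m.copy(); m[:60]=0; m[260:]=0; m[:,250:]&=True
        n,l,s,c=cv2.connectedComponentsWithStats(m.astype(np.uint8))
        cs=[R.from_euler('z',-YAW).apply(at_z(p,*c[k],z)-AX) for k in range(1,n) if s[k,4]>15]
        cs=[q for q in cs if abs(q[0])<60 and -90<q[1]<0]
        out.append(cs[0] if cs else np.full(3,np.nan))
    return p,out[0][0]-out[1][0]
E
python3 - <<'E'
from h import *
for k in range(2):
    p,d=ptr(); print(d, rel(), robot.state()["time_s"]); robot.dwell(.3)
cv2.imwrite("pics/w3.png",cv2.resize(p["img"][60:280,260:460,::-1],None,fx=2.5,fy=2.5))
E
```

```text
-14.33277932273135 (array([-45.7,  -0.1,  44.9]), array([0.7, 0.3, 0.3])) 10.5083
-14.525095347193826 (array([-46.,   0.,  45.]), array([0.3, 0.7, 0.4])) 10.8583
```

View pics/w3.png

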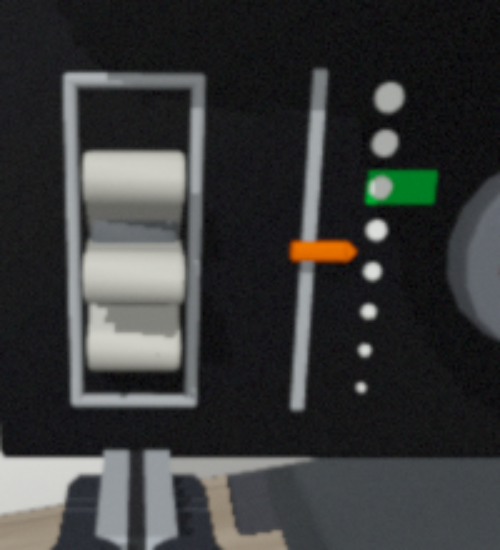

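The wheel stands half-way, at setting 3.5 and its turning point, so the tip is thinner than I assumed and the push ended a few mm short. I'll finish this click from above with a further push, keeping the tip at or above 29 mm.

```bash
python3 - <<'E'
from h import *
robot.move_l(g(-40,29.5),60); robot.move_l(g(-22,29.5),40,f_stop=12); print(rel())
for x in (-17,-14,-12,-10):
    robot.move_l(g(x,30.8),15,f_stop=12); p,d=ptr(); print(x,rel(),d)
    if d>-12: break
robot.move_l(g(x,45),60); robot.move_l(g(-46,45),80); robot.dwell(.3)
p,d=ptr(); print(d,robot.state()["time_s"])
cv2.imwrite("pics/w4.png",cv2.resize(p["img"][60:280,260:460,::-1],None,fx=2.5,fy=2.5))
E
```

```text
(array([-22. ,   0. ,  29.4]), array([-0.1,  0.8, -0.1]))
-17 (array([-17.1,   0. ,  30.8]), array([-0.6,  1.4,  0.2])) -14.409595767946481
-14 (array([-14. ,  -0.1,  30.6]), array([-0.3,  0.4, -0.7])) -9.395329211468134
-9.549372557908933 14.4083
```

View pics/w4.png

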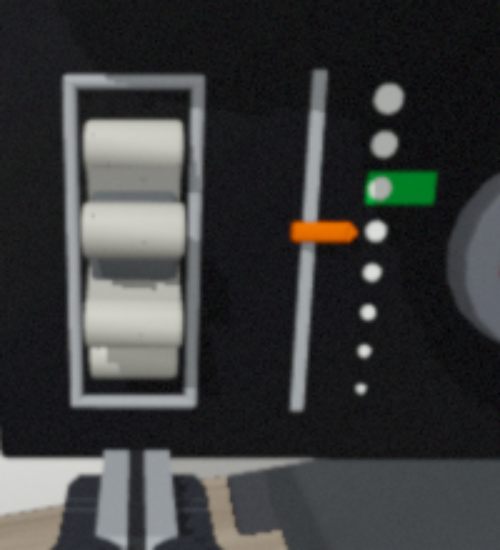

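The pointer is now at the 5th dot, setting 4, with the wheel in its click. One last click.

```bash
python3 - <<'E'
from h import *
robot.move_l(g(-46,20.5),60,f_stop=6); robot.move_l(g(-29,20.5),25,f_stop=8); print(rel())
for x in (-14,-12.5,-11):
    robot.move_l(g(x,30.8),15,f_stop=12); p,d=ptr(); print(x,rel(),d)
    if d>-2: break
robot.move_l(g(x,45),60); robot.move_l(g(-46,60),80); robot.dwell(.3)
p,d=ptr(); print(d,robot.state()["time_s"])
p=imaging.read_camera("wrist"); print([(q["centre"],q["conf"]) for q in mark_of(p,"start_top")[:2]])
cv2.imwrite("pics/w5.png",cv2.resize(p["img"][60:280,260:540,::-1],None,fx=2.5,fy=2.5))
E
```

```text
(array([-30.8,  -0.2,  20.1]), array([-0. , -0.3, -0.4]))
-14 (array([-14.1,  -0. ,  30.7]), array([ 1.4, -0. ,  0.2])) 0.3315491094909575
0.4772435139601825 18.4583
[([455.7, 131.8, 115.9], 0.84), ([471.5, 169.2, 97.7], 0.69)]
```

View pics/w5.png

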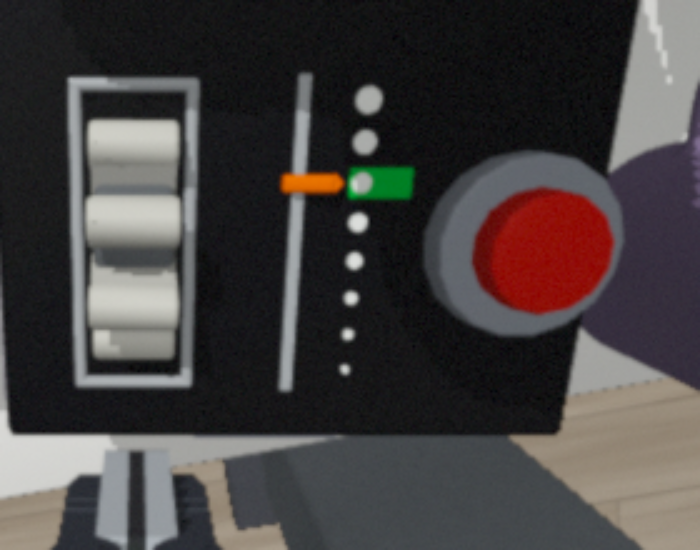

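The pointer stands at the green mark. Now the button.

```bash
python3 - <<'E'
from h import *
B=np.array([455.3,130.0,0])
robot.move_l(B+[0,0,150],120); robot.move_l(B+[0,0,124],50,f_stop=5)
for z in (115,108,104):
    h=robot.move_l(B+[0,0,z],10,f_stop=9); s=robot.state(); print(z,h,s["tcp_pos"].round(1),s["contact_force"].round(1))
    if h: break
robot.dwell(.3); s=robot.state(); print(s["tcp_pos"].round(1),s["contact_force"].round(1))
E
```

```text
115 False [455.4 130.  115.1] [-0.9  0.1  1.9]
108 True [455.4 130.  114. ] [-1.6 -1.3  7. ]
[455.5 130.1 114. ] [-1.6 -2.   7.4]
```

```bash
python3 - <<'E'
from h import *
p=imaging.read_camera("wrist"); cv2.imwrite("pics/w6.png",cv2.resize(p["img"][60:300,230:470,::-1],None,fx=2.4,fy=2.4))
q=imaging.read_camera("side"); 
s=robot.state()["tcp_pos"]
for k in range(8):
    robot.move_l([455.3,130,114-.3*(k+1)],10); s=robot.state(); print(s["tcp_pos"].round(2),s["contact_force"].round(1))
    if s["contact_force"][2]>14: break
print(s["time_s"])
E
```

```text
[455.44 130.06 114.04] [-1.1 -0.4  7. ]
[455.46 130.04 113.96] [-3.9 -2.2  9.3]
[455.49 130.03 113.92] [-3.9 -1.7 12.6]
[455.52 130.05 113.87] [-4.  -1.4 14.8]
23.0667
```

View pics/w6.png

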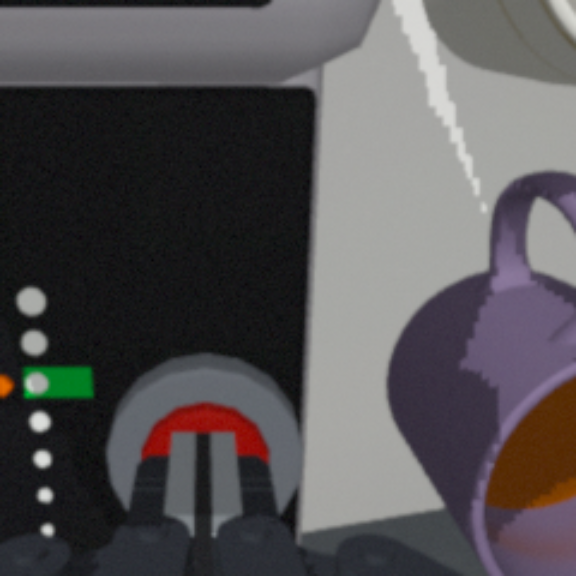

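The tip is centred on the button and has met a hard stop at z≈114. I'll raise slowly and log the force to find the button's free height, which should be 6 mm above if it was fully down.

```bash
python3 - <<'E'
from h import *
for z in (114.2,115,116,117,118,119,120,121,122,130):
    robot.move_l([455.3,130,z],30); F=[]
    for _ in range(4): robot.dwell(.04); F.append(robot.state()["contact_force"][2])
    print(z,robot.state()["tcp_pos"][2].round(2),np.mean(F).round(2))
print(robot.state()["time_s"])
E
```

```text
114.2 114.13 3.47
115 115.02 3.18
116 116.01 2.55
117 116.98 2.37
118 117.94 2.2
119 118.89 2.0
120 119.93 0.85
121 120.89 -0.05
122 122.0 -0.55
130 129.91 -0.27
27.4
```

The button springs back from 114 to 120 mm, so it had the full 6 mm stroke. Now I'll retreat and check.

```bash
python3 - <<'E'
from h import *
robot.move_l([455.3,130,180],120); robot.move_l(g(-46,120),150); robot.dwell(.3)
p,d=ptr(); print(d,rel(),robot.state()["time_s"])
robot.move_pose([430,180,360],down(-0.15)); robot.dwell(.3)
p,d=ptr(); print(d,robot.state()["time_s"])
cv2.imwrite("pics/w7.png",cv2.resize(p["img"][:200,100:500,::-1],None,fx=2,fy=2))
E
```

```text
-0.14463571796274977 (array([-45.7,  -0.4, 119.9]), array([-0.1,  0.6,  0.1])) 29.2083
0.24713391226637782 30.25
```

View pics/w7.png

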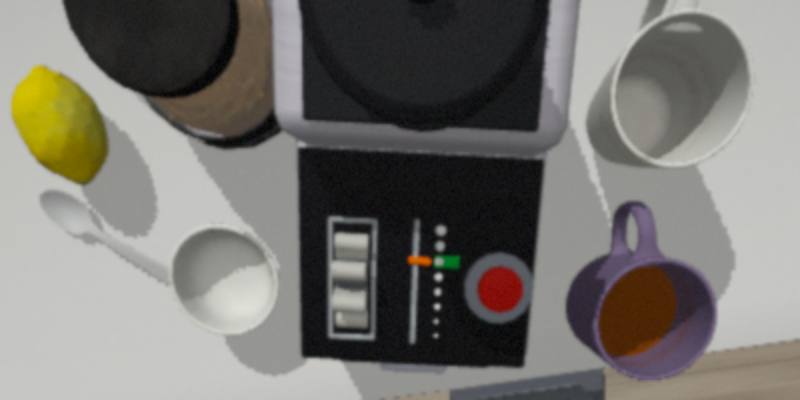

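The pointer at px (420,261) is level with the green mark at (450,262). The button is up, and nothing else has moved.

```bash
python3 -c "
from plant import ticket
print(ticket.close_job())"
```

```text
the job is handed in; nothing more can be done
None
```

The grinder went from setting 3 to 5 (the first click needed a second push) and the pointer stands at the green mark; the start button was then pressed its full 6 mm and came back up, the arm is clear, nothing else looks moved, and the job was handed in at about 30 s of robot time.

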